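# Set the roll gap of a jeweller's rolling mill and lock it

## Robot

A 6-joint arm with a two-finger parallel gripper is mounted at the origin on the work surface. World frame = base frame: x ahead of the robot, y to its left, z up, the work surface at z = 0. Lengths are in mm, angles in rad, forces in N, time in s.
With the tool pointing down it reaches from about 375 to 925 mm from the base axis. Payload 5.7 kg.
Tool frame: the origin (TCP) lies on the centre line of the jaws, within the pads' length; the fingertips stand 19 mm ahead of it and the grasp point (between the pads) is the TCP; z points along the fingers, y is the line along which they close (so a half turn about z gives the same grasp; the last joint's range is limited). The gripper opens to 85 mm and grips with 20 to 120 N. Pads are 22 mm wide; open, the fingers measure 114 mm over their backs; the gripper's body (76 mm by 85 mm) begins 54 mm behind the grasp point. The pads swing forward as they close: fully open they stand 13 mm farther back than shut.
Start: joints at [-1.224, 0.359, 1.51, -0, 1.272, -0.115], TCP at [267.318, -537.128, 250.267] pointing down, gripper open.
Joint ranges: [-2.97, 2.97], [-1.01, 2.36], [0.21, 2.38], [-0.96, 4.11], [0.2, 2.71], [-2.98, 2.98]. Speed limits (rad/s): [2.39, 2.39, 3.14, 3.14, 3.14, 3.14].

## Interface

Orientations are given as a rotation vector (axis times angle).
In Python, from cell import sensors, imaging, job gives the robot as it stands.
- The arm moves only by the shell command python3 -m creep 'ROWS'. ROWS is text: rows parted by semicolons, each of 7 numbers parted by spaces: the gripper's target within -1 to 1 (shut at 1, half-way at 0, fully open at -1), then the shift along the tool's x, y, z each as a share of 30 mm, from -1 to 1, then the turn, a rotation vector about the tool's x, y, z each as a share of 60 degrees, from -1 to 1. In form: gripper x y z wx wy wz; .... A call has 1 to 8 rows; each row shifts and turns the commanded pose from where the row before left it, along the tool's axes as they then stand; what a row does not reach is not made up. A row lasts 1/8 s, in which the tool goes at most 62.5 mm and 10.7 degrees, less where a joint would pass 70% of its speed; a pose out of reach is approached as far as the arm can. A call with a number of a shift or a turn outside -1 to 1 is refused whole. A call with a gripper value outside its range is refused whole. The fingers move at their own pace and stop on an object; the grip force is fixed at half the most. Time passes only in rows, so rows that do not move let the fingers close. It gives the time, the measured TCP pose, the force, the opening and the grip force at its end, in the units of the state.
- sensors.sense(): the state, without advancing time (a new reading comes with each control period).
- imaging.read_camera(name): name is "side" or "top" or "wrist"; returns a dict with "image" (480x640x3 uint8, red, green, blue), "K" (3x3 intrinsics, pixels), "xyz" and "attitude" of the camera in the world. Camera axes: x right, y down, z forward; pixel columns grow to the right and rows downward; lengths in mm; the calibration is good to about 2 mm. A picture is of the moment at which its call begins. There is no depth.
- job.hand_in(): hands the job in; it is judged then, once.
The state is a dict: "t": time; "joint_pos": joint angles; "joint_velocities": joint speeds; "tau": joint torques, N m; "ee_pos": TCP position; "ee_rot": TCP orientation; "ft_force": force on the tool from outside, world axes, zero at the start; "torque": the same for the moment, N m; "grip_width": finger opening in mm; "grip_force": force on a finger pad.
Only numpy, scipy, OpenCV 4.12 (cv2) and the standard library are available. Lean on these libraries where they do the work, as an engineer would, in place of code of your own. Each camera call takes 0.05 s, during which the arm holds its last target. There are 200 camera calls.

## Task

Set the gap of the bench rolling mill: pushing on the spokes with a finger, turn the pointer wheel on top until its pointer stands over the small tab (rider) on the rim of the dial, leaving the rider where it is. Then push the lock lever beside the dial fully home against its stop pin, with the pointer still over the rider. Nothing is to be picked up: leave the jar, the steel block and the hammer where they are.

Things in the scene. Friction and masses are not known exactly. Their poses are not given: they have to be found in the camera images.
- mill: Grey rolling mill fixed to the bench, base 180 x 220 mm. Origin on the bench under the pointer wheel's axis; x = feed direction (away from the robot at yaw 0). On top a dial, a white disc of 98 mm radius about that axis, top at 180 mm. Gear housing 130 x 80 mm, 175 mm high, at y -110 to -190 mm. Crank at +y, its handle reaching y 220 mm at x -98 mm, 77 mm high. Nothing on it is above 236 mm.
- wheel (a joint): Turn (rad) of the steel pointer wheel about the mill's vertical axis, growing counter-clockwise seen from above; stops at 0 and 4.5. The pointer's direction in the mill's frame is value - 1.571. It starts between 0.2 and 0.9, always below the rider's place, so turn it counter-clockwise. Stiff: about 0.22 N m (4 N at 55 mm radius); stays where it is left.
- wheel_hub (a point): On the pointer wheel's axis at mid-height of its spokes, 215 mm above the bench. Hub radius 19 mm, top at 236 mm. Three level spokes 120 degrees apart: the flat pointer, 12 mm wide and 10 mm thick, narrowing to 6 mm, and two round bars of 12 mm diameter ending in 22 mm balls centred 80 mm from the axis.
- pointer_tip (a point): The outer end of the pointer, 92 mm from the wheel's axis, at spoke height (215 mm).
- rider_mark (a point): On the rider's top, 92 mm from the wheel's axis. The rider is the dark steel tab clipped on the dial's rim: 14 mm wide along the rim, reaching radially from 78 to 122 mm from the axis, top 192 mm above the bench; the pointer passes 18 mm above it. It stands at 1.9 to 3.2 rad of the wheel's scale. A hard push on it would shift it.
- lever (a joint): Swing (rad) of the lock lever about its vertical pivot on the gear housing: starts open (0 to 0.25), grows counter-clockwise seen from above; 1.4 = fully home against the stop pin (8 mm pin, top at 206 mm, 35 mm from the pivot). It takes about 2 N at the knob and stays where it is left.
- lever_pivot (a point): On the axis of the lock lever, 205 mm above the bench (at the knob's mid-height); 150 mm from the wheel's axis along the mill's -y. The hub here has 13 mm radius and ends at 199 mm.
- lever_knob (a point): Centre of the lock lever's upright black knob: 20 mm diameter, from 185 to 225 mm above the bench, 75 mm from the lever's pivot. The lever's bar is 12 mm wide, its top 195 mm above the bench.
- jar: Bystander: closed glass jar, 60 mm diameter, 85 mm high, standing on the bench on the +y side of the mill. Origin at the centre of its underside.
- block: Bystander: steel bench block 65 x 65 x 22 mm lying in front of the mill. Origin at the centre of its underside.
- hammer: Bystander: hammer 220 mm long lying beside the gear housing. Origin at its underside, near its middle; x along the handle towards the head.

How it is judged (in metres and radians):
On the way, in this order (a step that is already met when the one before it is completed fails the run):
1. the pointer stands over the rider (horizontal distance between pointer_tip and rider_mark below 0.008 m and velocity of joint wheel between -0.1 and 0.1 rad/s), for 0.3 s.
2. the lock lever is home against its stop (value of joint lever above 1.3 rad and horizontal distance between pointer_tip and rider_mark below 0.008 m), for 0.2 s.
At the end, for the whole second after the job is handed in: The pointer's tip is within 8 mm (seen from above) of the rider_mark point on the rider, which has moved less than 6 mm; the lock lever is within 0.1 rad of its stop; the jar, block and hammer are within 20 mm of where they began (all of step 2 and distance of rider_mark from where it was at the start of the episode below 0.006 m and distance of each of jar, block, hammer from where it was at the start of the episode below 0.02 m); the robot touches nothing.
It fails at once if the rider is shifted by 6 mm or more (distance of rider_mark from where it was at the start of the episode above 0.006 m).
It fails at once if a bystander (jar, block, hammer) is moved or lifted by more than 20 mm (distance of any of jar, block, hammer from where it was at the start of the episode above 0.02 m).
It also fails if it takes over 58 s, if anything falls off the work surface, if the arm or the gripper's body presses on something with over 40 N, if the wrist force passes 120 N, or if a joint passes its speed limit or range.

## Working session

There is one attempt and no reset: what is moved stays moved. The work goes in short steps, Python scripts to look and compute and a shell command to move; the robot and the scene stay as the last step left them, time stands still between calls to the robot, and variables do not carry over. Pictures are saved under pics/ and viewed, at most 10 in all, crops included, and the job is handed in when it is done.

```bash
mkdir -p pics; python3 - <<'E'
from cell import sensors, imaging
import cv2,numpy as np
for n in ("top","side"):
    c=imaging.read_camera(n); cv2.imwrite(f"pics/{n}0.png",c["image"][:,:,::-1])
    print(n,c["K"],c["xyz"],c["attitude"])
s=sensors.sense();print(s)
E
```

```text
top [[467.70086335   0.         321.27816892]
 [  0.         467.70086335 243.73483065]
 [  0.           0.           1.        ]] [431.21652597  13.57005471 976.38916572] [-2.1580988   2.13872431 -0.10357753]
side [[512.88071598   0.         323.50759089]
 [  0.         512.88071598 250.32624361]
 [  0.           0.           1.        ]] [ 775.25983137  121.65170413 1007.94585008] [-1.57877357 -2.4915734   0.37064815]
{'t': 0.1, 'joint_pos': array([-1.22409218e+00,  3.59424572e-01,  1.51136254e+00, -2.55691275e-05,
        1.27248468e+00, -1.15104791e-01]), 'joint_velocities': array([ 0.00139303, -0.00145666, -0.00163896, -0.00019922, -0.00019054,
        0.00044914]), 'tau': array([ 9.81958074e-04, -5.28645730e+01, -2.79347134e+01, -7.34438072e-05,
        5.06178112e-03, -2.19716247e-05]), 'ee_pos': array([ 267.11937514, -536.59171119,  249.52802312]), 'ee_rot': array([-3.05659055e+00, -7.18609307e-01,  3.42690528e-04]), 'ft_force': array([0.49261866, 0.04376195, 0.25031434]), 'torque': array([-0.02841457, -0.01312359,  0.04174633]), 'grip_force': 0.0, 'grip_width': 85.4574651486558}
```

View pics/top0.png

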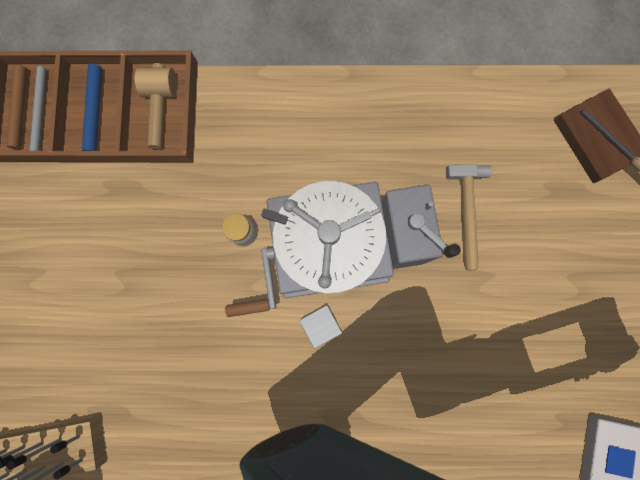

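View pics/side0.png

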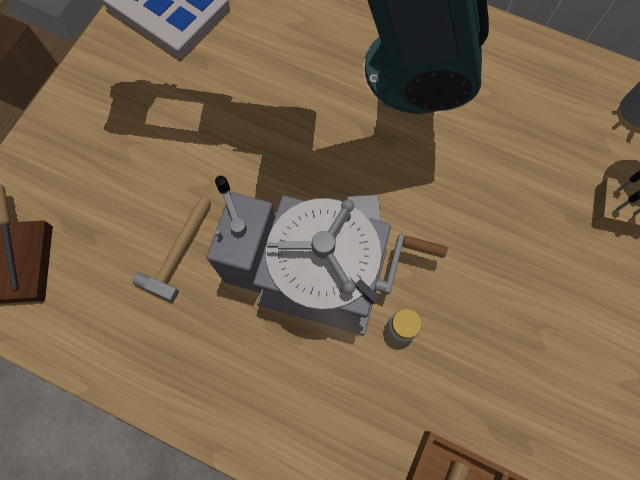

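The top view shows the wheel hub at (330,232), the pointer towards (381,210) and the balls at (290,206) and (325,282). The rider is at about (275,216), the lever pivot at (417,221), the knob at (452,250) and the stop pin at (430,206). The side view is consistent with this: hub (323,243), rider (367,289), knob (222,184).

```bash
cat > h.py <<'E'
import numpy as np, cv2
from scipy.spatial.transform import Rotation as R
from cell import sensors, imaging
def cast(c,px,z):
    d=R.from_rotvec(c["attitude"]).as_matrix()@np.linalg.solve(c["K"],[px[0],px[1],1.])
    o=np.array(c["xyz"]); return (o+d*(z-o[2])/d[2])[:2]
def proj(c,p):
    q=c["K"]@(R.from_rotvec(c["attitude"]).as_matrix().T@(np.array(p,float)-c["xyz"])); return q[:2]/q[2]
def blobs(m,lo,box):
    u0,v0,u1,v1=box; n,l,s,ce=cv2.connectedComponentsWithStats(m[v0:v1,u0:u1].astype(np.uint8))
    return [(ce[i]+[u0,v0],s[i,4],l==i) for i in range(1,n) if s[i,4]>lo]
E
python3 - <<'E'
from h import *
ims={}
for n in ("top","side"):
    c=imaging.read_camera(n); im=c["image"].astype(int); mx=im.max(2); mn=im.min(2)
    box=(225,160,480,300) if n=="top" else (200,165,400,320)
    hub=(330,232) if n=="top" else (323,243)
    print(n,"hub",cast(c,hub,236))
    w=(mn>195)
    for ce,a,m in blobs(w,1500,box):
        cn=cv2.findContours(m.astype(np.uint8),cv2.RETR_EXTERNAL,cv2.CHAIN_APPROX_NONE)[0]
        h=cv2.convexHull(max(cn,key=len)); P=np.array([cast(c,p[0]+np.array(box[:2]),180) for p in h]).astype(np.float32)
        print(" dial",a,cv2.fitEllipse(P))
    for ce,a,m in blobs(mx<70,20,box): print(" dark",ce,a,"z192",cast(c,ce,192),"z205",cast(c,ce,205),"z225",cast(c,ce,225))
    px={"top":dict(tip=(381,210),b1=(290,206),b2=(325,282),piv=(417,221),pin=(430,206)),
        "side":dict(tip=(267,245),b1=(348,286),b2=(348,205),piv=(238,227),pin=(220,235))}[n]
    for k,p in px.items(): print(" ",k,cast(c,p,{'piv':199,'pin':206}.get(k,215)))
    k=cv2.resize(c["image"][box[1]:box[3],box[0]:box[2],::-1],None,fx=3,fy=3,interpolation=cv2.INTER_CUBIC); ims[n]=k
cv2.imwrite("pics/crop_top.png",ims["top"])
E
```

```text
top hub [539.37848761  17.79654261]
 dial 1933 ((599.0945434570312, 12.082975387573242), (70.35089111328125, 140.2257843017578), 171.82064819335938)
 dial 5395 ((540.2203979492188, 19.87041473388672), (191.0880889892578, 192.61013793945312), 175.62351989746094)
 dark [451.48051948 250.36363636] 154 z192 [ 516.1446519  -185.77358326] z205 [ 514.7371036  -182.46978024] z225 [ 512.57164468 -177.38700637]
  tip [579.70308221 -65.90012693]
  b1 [585.55371539  84.61578336]
  b2 [460.36291728  25.3640709 ]
  piv [ 564.4409368  -127.66950696]
  pin [ 588.71556833 -148.32316764]
side hub [544.54340322  20.11082454]
 dark [280.09917355 172.36363636] 121 z192 [ 446.07747241 -108.70006433] z205 [ 451.32214724 -105.03000094] z225 [459.39087776 -99.38374958]
 dark [313.94       179.79333333] 150 z192 [433.49079304 -49.2048135 ] z205 [438.93600426 -46.48265403] z225 [447.31325229 -42.29471637]
 dark [309.33928571 167.64285714] 56 z192 [415.92532327 -66.52640781] z205 [421.65039511 -63.52827324] z225 [430.45819793 -58.91575853]
 dark [221.98412698 184.29100529] 189 z192 [ 509.60467138 -189.32563302]
[... 642 characters left out ...]
 251.49655172] 145 z192 [550.15424116   9.47878881] z205 [553.74072018  11.26597591] z225 [559.25838021  14.01549453]
 dark [367.45794393 295.85046729] 107 z192 [582.08470941 117.93214738] z205 [585.16245849 117.99140895] z225 [589.89745706 118.08258061]
 dark [349.50595238 314.56547619] 168 z192 [622.42851115 104.19748075] z205 [624.86348543 104.47556894] z225 [628.60959971 104.90339692]
 dark [267.61538462 315.3       ] 130 z192 [679.56421694 -13.93322223] z205 [681.0888806  -11.77302491] z225 [683.434517    -8.44964441]
  tip [580.29076223 -63.29804925]
  b1 [586.15812812  83.7145989 ]
  b2 [460.19750547  26.61118209]
  piv [ 568.94204222 -125.21317222]
  pin [ 595.82387313 -143.26421504]
```

View pics/crop_top.png

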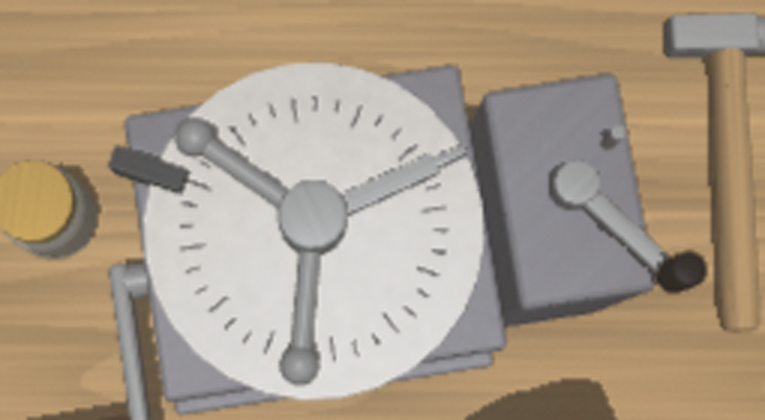

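The crop shows the rider's top running from about (287,220) inner to (263,213) outer in full-image pixels. One ball is just clockwise-past it, and the lever is open, pointing right-down.

```bash
python3 - <<'E'
from h import *
H=np.array([541,19.5])
for n,box in (("top",(258,203,292,230)),("side",(350,270,384,306))):
    c=imaging.read_camera(n); im=c["image"].astype(int); sat=im.max(2)-im.min(2)
    for th in (75,90):
      for ce,a,m in blobs((im.max(2)<th)&(sat<25),25,box):
        ys,xs=np.nonzero(m); r=cv2.minAreaRect(np.float32(np.c_[xs,ys]+box[:2]))
        p=cast(c,r[0],190); d=p-H
        q=[cast(c,v,190).round(0) for v in cv2.boxPoints(r)]
        print(n,th,a,r,p,np.hypot(*d),np.degrees(np.arctan2(d[1],d[0])),q)
E
```

```text
top 90 168 ((274.1500244140625, 216.5500030517578), (24.66576385498047, 8.538147926330566), 18.434947967529297) [572.11772254 113.7637816 ] 99.26718076791738 71.73125915601408 [array([572., 136.]), array([586., 132.]), array([573.,  91.]), array([558.,  96.])]
side 75 289 ((366.7500305175781, 290.7500305175781), (27.577163696289062, 15.55634880065918), 45.0) [574.34046152 113.46281686] 99.7025442346206 70.46398584661299 [array([579.,  88.]), array([554.,  97.]), array([570., 139.]), array([594., 130.])]
side 90 344 ((365.6436767578125, 287.72930908203125), (33.44823455810547, 19.84595489501953), 41.987213134765625) [570.49444088 109.79269862] 94.98785957492333 71.91018377208636 [array([578.,  79.]), array([546.,  88.]), array([563., 141.]), array([595., 131.])]
```

```bash
python3 -m creep '1 0 0 -0.5 0 0 0.147; 1 0 0 -0.3 0 0 0.147; 1 0 0 0 0 0 0.147; 1 0.3 -1 0 0 0 0; 1 0.3 -1 0 0 0 0; 1 0.3 -1 0 0 0 0'
```

```text
t: 1.05
ee_pos: [294.4, -446.2, 274.2]
ee_rot: [-3.141, 0.001, 0.0]
ft_force: [-0.2, 0.6, -0.0]
grip_width: -0.1
grip_force: 0.0
```

```bash
python3 -m creep '1 0.4 -1 0 0 0 0; 1 0.4 -1 0 0 0 0; 1 0.4 -1 0 0 0 0; 1 0.4 -1 0 0 0 0; 1 0.4 -1 0 0 0 0; 1 0.4 -1 0 0 0 0; 1 0.4 -1 0 0 0 0; 1 0.4 -1 0 0 0 0' && python3 -m creep '1 0.4 -1 0 0 0 0; 1 0.4 -1 0 0 0 0; 1 0.4 -1 0 0 0 0; 1 0.4 -1 0 0 0 0; 1 0.4 -1 0 0 0 0; 1 0.4 -1 0 0 0 0; 1 0.4 -1 0 0 0 0; 1 0.4 -1 0 0 0 0'
```

```text
t: 2.05
ee_pos: [390.6, -206.1, 274.4]
ee_rot: [3.141, -0.0, 0.001]
ft_force: [0.1, -0.5, 0.4]
grip_width: -0.2
grip_force: 0.0
t: 3.05
ee_pos: [486.6, 33.9, 274.4]
ee_rot: [-3.142, -0.0, -0.0]
ft_force: [-0.1, -0.3, -0.1]
grip_width: -0.3
grip_force: 0.0
```

```bash
python3 -m creep '1 0.34 -0.77 0 0 0 0; 1 0 0 0.8 0 0 0; 1 0 0 0.87 0 0 0; 1 0 0 0 0 0 0'; python3 - <<'E'
import numpy as np
a=np.radians(np.arange(140,301,8));p=np.c_[541+58*np.cos(a),19.5+58*np.sin(a)]
for i in range(len(a)-1):
    d=(p[i+1]-p[i])/30; print(int(np.degrees(a[i+1])+.5),p[i+1].round(1),d[0].round(2),(-d[1]).round(2))
E
```

```text
t: 3.55
ee_pos: [494.9, 56.1, 222.6]
ee_rot: [-3.141, -0.0, 0.007]
ft_force: [-0.4, 0.1, 1.0]
grip_width: 0.3
grip_force: 0.0
148 [491.8  50.2] -0.16 0.22
156 [488.   43.1] -0.13 0.24
164 [485.2  35.5] -0.09 0.25
172 [483.6  27.6] -0.06 0.26
180 [483.   19.5] -0.02 0.27
188 [483.6  11.4] 0.02 0.27
196 [485.2   3.5] 0.06 0.26
204 [488.   -4.1] 0.09 0.25
212 [491.8 -11.2] 0.13 0.24
220 [496.6 -17.8] 0.16 0.22
228 [502.2 -23.6] 0.19 0.19
236 [508.6 -28.6] 0.21 0.17
244 [515.6 -32.6] 0.23 0.13
252 [523.1 -35.7] 0.25 0.1
260 [530.9 -37.6] 0.26 0.07
268 [539.  -38.5] 0.27 0.03
276 [547.1 -38.2] 0.27 -0.01
284 [555.  -36.8] 0.27 -0.05
292 [562.7 -34.3] 0.26 -0.08
300 [570.  -30.7] 0.24 -0.12
```

```bash
python3 -m creep '1 -0.1 0.22 0 0 0 0; 1 -0.13 0.24 0 0 0 0; 1 -0.09 0.25 0 0 0 0; 1 -0.06 0.26 0 0 0 0; 1 -0.02 0.27 0 0 0 0; 1 0.02 0.27 0 0 0 0; 1 0.06 0.26 0 0 0 0; 1 0.09 0.25 0 0 0 0' && python3 -m creep '1 0.13 0.24 0 0 0 0; 1 0.16 0.22 0 0 0 0; 1 0.19 0.19 0 0 0 0; 1 0.21 0.17 0 0 0 0; 1 0.23 0.13 0 0 0 0; 1 0.25 0.10 0 0 0 0; 1 0.26 0.07 0 0 0 0; 1 0 0 0 0 0 0'
python3 - <<'E'
from h import *
for n in ("top","side"):
    c=imaging.read_camera(n); cv2.imwrite(f"pics/{n}1.png",cv2.resize(c["image"][140:340,200:500,::-1],None,fx=2.6,fy=2.6,interpolation=cv2.INTER_CUBIC))
E
```

```text
t: 4.55
ee_pos: [489.2, -4.2, 224.8]
ee_rot: [-3.139, 0.001, 0.0]
ft_force: [-0.7, 5.2, 0.4]
grip_width: 0.2
grip_force: 2.2
t: 5.55
ee_pos: [531.0, -38.4, 223.9]
ee_rot: [-3.141, 0.001, 0.005]
ft_force: [-3.9, 1.5, -0.9]
grip_width: 0.4
grip_force: 1.5
```

View pics/side1.png

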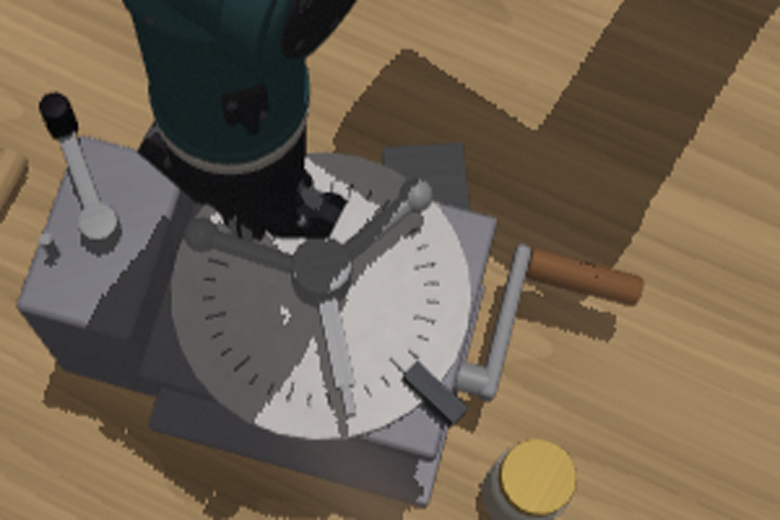

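The side view shows the pointer tip at crop (350,412), short of the rider at (434,392). The balls are at (204,236) and (418,194).

```bash
cat > ang.py <<'E'
from h import *
import sys
H=np.array([541,19.5])
c=imaging.read_camera("side")
for a in sys.argv[1:]:
    u,v,z=map(float,a.split(','));p=cast(c,(u/2.6+200,v/2.6+140),z);d=p-H
    print(p.round(1),np.hypot(*d).round(1),np.degrees(np.arctan2(d[1],d[0])).round(1))
E
python3 ang.py 350,412,215 204,236,215 418,194,215 320,250,236 415,372,192 456,414,192 436,394,192; python3 -c "
from h import *
c=imaging.read_camera('side');print((np.array(proj(c,[541,19.5,236]))-[200,140])*2.6)"
```

```text
[613.5  73. ] 90.1 36.4
[550.5 -57.5] 77.6 -83.0
[466.7  52.8] 81.4 155.8
[534.1  15.3] 8.0 -148.8
[568.1  97.8] 82.8 70.9
[581.7 131.8] 119.4 70.1
[575.4 115.4] 101.9 70.3
[321.36955801 262.39932024]
```

```bash
python3 -m creep '1 0.27 0.03 0 0 0 0; 1 0.27 -0.01 0 0 0 0; 1 0.18 -0.03 0 0 0 0; 1 0 0 0 0 0 0'
python3 - <<'E'
from h import *
c=imaging.read_camera("side"); cv2.imwrite("pics/side2.png",cv2.resize(c["image"][140:340,200:500,::-1],None,fx=2.6,fy=2.6,interpolation=cv2.INTER_CUBIC))
E
```

```text
t: 6.25
ee_pos: [554.2, -38.2, 224.4]
ee_rot: [3.141, 0.0, 0.0]
ft_force: [-3.3, -0.1, 0.5]
grip_width: -0.3
grip_force: 1.3
```

View pics/side2.png

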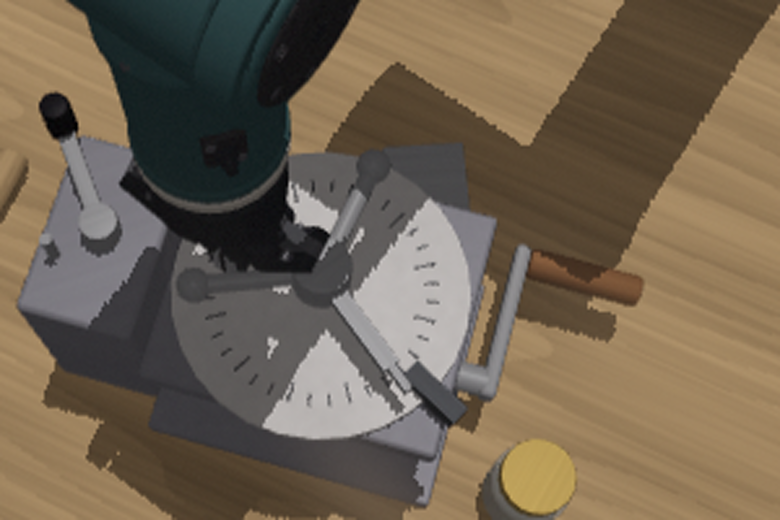

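The pointer tip is now near (404,385), just short of the rider. The balls are at (192,285) and (374,169).

```bash
python3 ang.py 404,387,215 192,285,215 374,169,215
```

```text
[585.4  96.2] 88.6 60.0
[582.5 -49.7] 80.7 -59.0
[463.2  20.4] 77.8 179.4
```

```bash
python3 -m creep '1 0.15 -0.09 0 0 0 0; 1 0.15 -0.10 0 0 0 0; 1 0 0 0 0 0 0; 1 0 0 0 0 0 0'
python3 - <<'E'
from h import *
c=imaging.read_camera("side"); cv2.imwrite("pics/side3.png",cv2.resize(c["image"][140:340,200:500,::-1],None,fx=2.6,fy=2.6,interpolation=cv2.INTER_CUBIC))
E
```

```text
t: 6.85
ee_pos: [563.3, -32.7, 224.4]
ee_rot: [3.141, -0.0, 0.001]
ft_force: [-3.5, -1.5, -0.4]
grip_width: 0.1
grip_force: 1.8
```

View pics/side3.png

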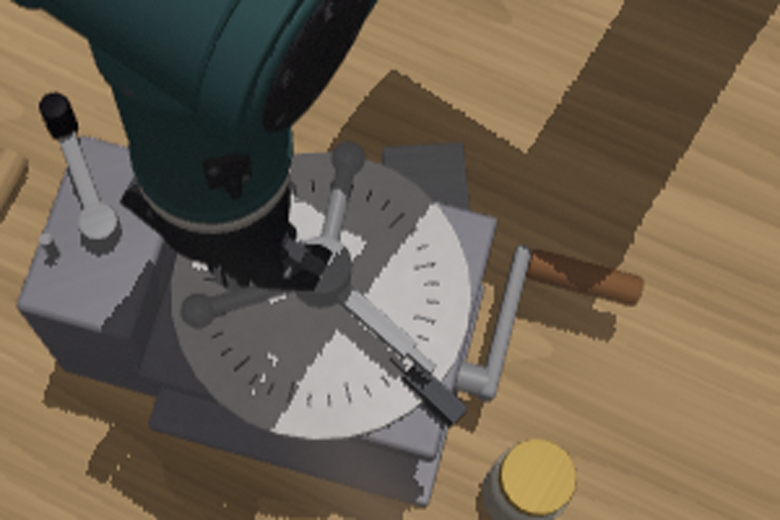

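```bash
python3 ang.py 428,369,215 199,310,215 348,158,215
```

```text
[568.8 104.9] 89.8 72.0
[595.1 -38.5] 79.3 -47.0
[463.4   2.1] 79.5 -167.4
```

```bash
python3 -m creep '1 -0.17 0.1 0 0 0 0; 1 -0.17 0.1 0 0 0 0; 1 0 0 -0.9 0 0 0; 1 0 0 -0.9 0 0 0; 1 -0.6 1 0 0 0 0; 1 -0.6 1 0 0 0 0; 1 -0.6 1 0 0 0 0; 1 -0.4 0.9 0 0 0 0'
python3 - <<'E'
from h import *
c=imaging.read_camera("top"); cv2.imwrite("pics/top4.png",cv2.resize(c["image"][160:300,225:480,::-1],None,fx=3,fy=3,interpolation=cv2.INTER_CUBIC))
E
```

```text
t: 7.95
ee_pos: [486.3, -156.2, 278.5]
ee_rot: [3.142, -0.001, 0.002]
ft_force: [0.9, -0.9, -0.0]
grip_width: -0.0
grip_force: 0.0
```

View pics/top4.png

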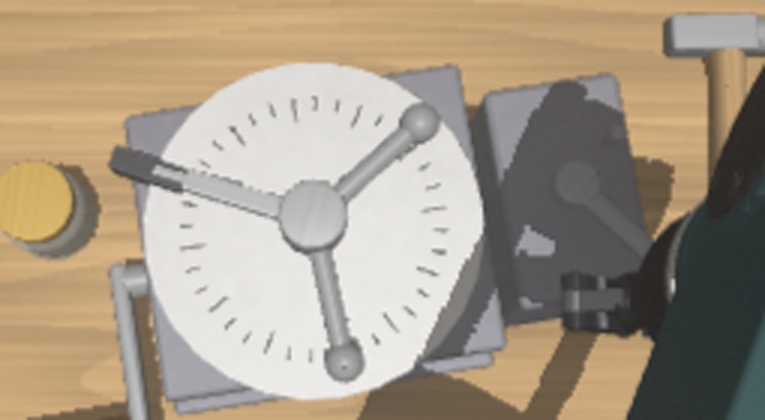

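```bash
python3 - <<'E'
import numpy as np
a=np.radians(np.arange(-152,-55,8));p=np.c_[567+75*np.cos(a),-126.5+75*np.sin(a)]
p=np.r_[[[486.3,-156.2]],p]
for i in range(len(p)-1):
    d=(p[i+1]-p[i])/30; print(int(np.degrees(a[i])-.5),p[i+1].round(1),d[0].round(2),(-d[1]).round(2))
E
python3 -m creep '1 0 0 0.95 0 0 0; 1 0 0 0.93 0 0 0; 1 0 0 0 0 0 0'
```

```text
-152 [ 500.8 -161.7] 0.48 0.18
-144 [ 506.3 -170.6] 0.18 0.3
-136 [ 513.  -178.6] 0.22 0.27
-128 [ 520.8 -185.6] 0.26 0.23
-120 [ 529.5 -191.5] 0.29 0.2
-112 [ 538.9 -196. ] 0.31 0.15
-104 [ 548.9 -199.3] 0.33 0.11
-96 [ 559.2 -201.1] 0.34 0.06
-88 [ 569.6 -201.5] 0.35 0.01
-80 [ 580.  -200.4] 0.35 -0.04
-72 [ 590.2 -197.8] 0.34 -0.08
-64 [ 599.9 -193.9] 0.32 -0.13
-56 [ 608.9 -188.7] 0.3 -0.17
t: 8.38
ee_pos: [485.6, -154.4, 220.3]
ee_rot: [-3.139, 0.001, 0.005]
ft_force: [-0.6, -0.1, 0.7]
grip_width: 0.1
grip_force: 0.0
```

```bash
python3 -m creep '1 0.48 0.18 0 0 0 0; 1 0.18 0.3 0 0 0 0; 1 0.22 0.27 0 0 0 0; 1 0.26 0.23 0 0 0 0; 1 0.29 0.2 0 0 0 0; 1 0.31 0.15 0 0 0 0; 1 0.33 0.11 0 0 0 0; 1 0.34 0.06 0 0 0 0' && python3 -m creep '1 0.25 0.01 0 0 0 0; 1 0.15 0 0 0 0 0; 1 0 0 0 0 0 0'
```

```text
t: 9.38
ee_pos: [559.5, -200.7, 221.6]
ee_rot: [3.141, -0.0, -0.001]
ft_force: [-3.1, 1.0, -0.2]
grip_width: -0.1
grip_force: 1.5
t: 9.75
ee_pos: [572.0, -200.8, 222.0]
ee_rot: [3.141, 0.0, 0.002]
ft_force: [-0.8, -0.8, 0.2]
grip_width: -0.2
grip_force: 0.3
```

Still moving freely; I'll go on in small steps, watching the force.

```bash
python3 -m creep '1 0.2 -0.03 0 0 0 0; 1 0.15 -0.05 0 0 0 0; 1 0 0 0 0 0 0' && python3 -m creep '1 0.12 -0.05 0 0 0 0; 1 0 0 0 0 0 0'
```

```text
t: 10.12
ee_pos: [582.4, -198.1, 222.0]
ee_rot: [3.141, 0.0, 0.001]
ft_force: [-1.5, 0.3, 0.4]
grip_width: -0.3
grip_force: 0.7
t: 10.38
ee_pos: [585.8, -196.6, 221.9]
ee_rot: [3.141, 0.0, 0.001]
ft_force: [-1.7, 1.2, 0.9]
grip_width: -0.2
grip_force: 0.8
```

```bash
python3 -m creep '1 0.1 -0.05 0 0 0 0; 1 0 0 0 0 0 0' && python3 -m creep '1 0.1 -0.05 0 0 0 0; 1 0 0 0 0 0 0'
python3 - <<'E'
from h import *
c=imaging.read_camera("side"); cv2.imwrite("pics/side5.png",cv2.resize(c["image"][140:340,180:480,::-1],None,fx=2.6,fy=2.6,interpolation=cv2.INTER_CUBIC))
E
```

```text
t: 10.62
ee_pos: [588.2, -195.4, 221.9]
ee_rot: [3.141, 0.0, -0.001]
ft_force: [-4.8, -0.5, 2.1]
grip_width: 0.0
grip_force: 1.9
t: 10.88
ee_pos: [588.5, -195.1, 221.8]
ee_rot: [3.139, 0.0, -0.009]
ft_force: [-12.2, -5.4, 7.3]
grip_width: -0.1
grip_force: 6.3
```

View pics/side5.png

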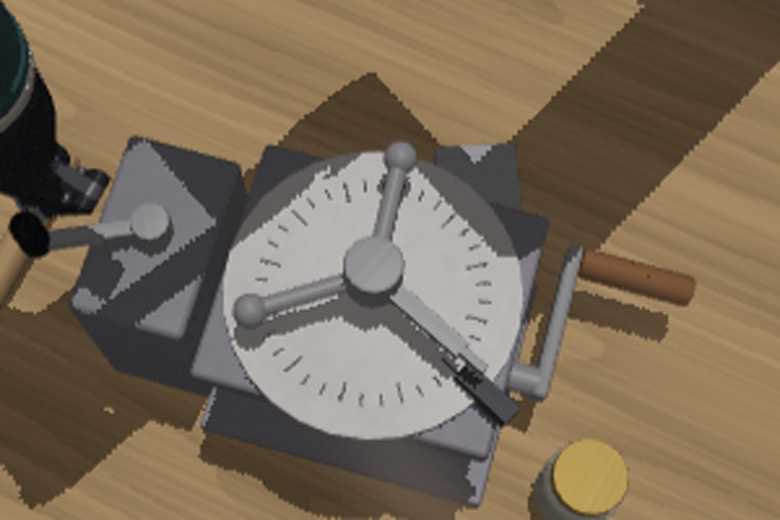

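The force has risen to 13 N: the bar is against the pin, with the pointer still over the rider (tip (480,365) in the crop). Retreat and check.

```bash
python3 -m creep '1 -0.3 0.15 0 0 0 0; 1 -0.5 0.2 0 0 0 0; 1 0 0 -1 0 0 0; 1 0 0 -1 0 0 0; 1 -1 1 0 0 0 0; 1 -1 1 0 0 0 0; 1 -1 1 0 0 0 0; 1 -0.5 1 0 0 0 0' && python3 -m creep '1 -0.5 1 0 0 0 0; 1 -0.5 1 0 0 0 0; 1 -0.5 1 0 0 0 0; 1 0 0 0 0 0 0'
python3 - <<'E'
from h import *
c=imaging.read_camera("top"); cv2.imwrite("pics/top6.png",cv2.resize(c["image"][160:300,225:480,::-1],None,fx=3,fy=3,interpolation=cv2.INTER_CUBIC))
E
```

```text
t: 11.92
ee_pos: [460.6, -325.0, 282.0]
ee_rot: [3.141, -0.001, 0.001]
ft_force: [1.0, 0.5, 0.6]
grip_width: -0.1
grip_force: 0.0
t: 12.42
ee_pos: [416.2, -416.3, 281.8]
ee_rot: [3.14, -0.005, 0.001]
ft_force: [-0.3, 0.4, 0.5]
grip_width: -0.3
grip_force: 0.0
```

View pics/top6.png

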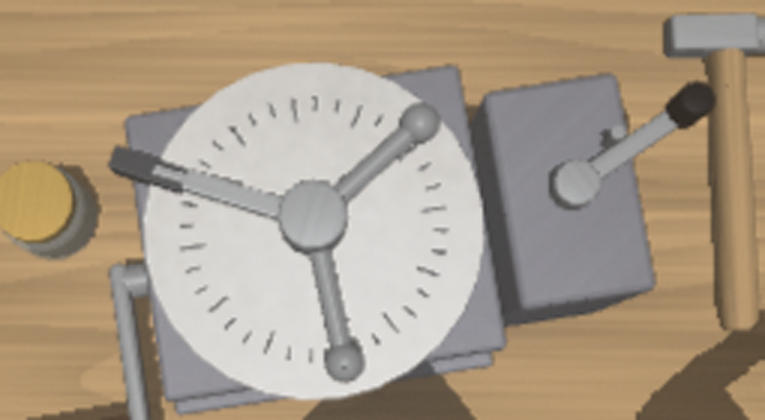

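The lever now lies against the stop pin, with the knob at crop (690,103). The pointer is centred on the rider, and the rider, jar and hammer look unmoved.

```bash
python3 -c "
from cell import job
print(job.hand_in())"
```

```text
the job is handed in; nothing more can be done
None
```

I turned the pointer over the rider, pushed the lock lever home against its stop pin, and handed the job in at about 12.5 s. The last top view shows the pointer centred and the rider, jar and hammer unmoved; the block was outside that crop. No verdict was returned.

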